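# Take the dust extractor's filter out for rinsing

### The arm

A 6-joint arm with a two-finger parallel gripper is mounted at the origin on the work surface. World frame = base frame: x ahead of the robot, y to its left, z up, the work surface at z = 0. Lengths are in m, angles in degrees, forces in N, time in s.
With the tool pointing down it reaches from about 0.25 to 0.725 m from the base axis. Payload 9.7 kg.
Tool frame: the origin (TCP) lies on the centre line of the jaws, within the pads' length; the fingertips stand bot.nose_length ahead of it and the grasp point (between the pads) lies 11 mm behind it (bot.nose_length is the distance from the TCP to the fingertips, in m); z points along the fingers, y is the line along which they close (so a half turn about z gives the same grasp; the last joint's range is limited). The gripper opens to 85 mm and grips with 20 to 120 N. Pads are 22 mm wide; open, the fingers measure 114 mm over their backs; the gripper's body (76 mm by 85 mm) begins 54 mm behind the grasp point. The pads swing forward as they close: fully open they stand 13 mm farther back than shut.
Start: joints at [77.235, 4.979, 10.078, 95.1, 0, 90], TCP at [0.122, 0.536, 0.239] pointing down, gripper open.
Joint ranges: [-179.16, 179.16], [-48.56, 103.87], [-65.8, 70.77], [-126.05, 130.52], [-82.76, 87.17], [-180, 180]. Speed limits (degrees/s): [127.2, 127.2, 147.25, 180, 180, 180].

### API

Orientations are given as [roll, pitch, yaw] about the fixed x, y, z axes, in that order (R = Rz(yaw) Ry(pitch) Rx(roll)).
In Python, from workcell import bot gives the robot as it stands. The module is installed in compiled form; this text tells all that it offers.
- The arm moves only by the shell command python3 -m inch 'ROWS' [OPENING] [FORCE]. ROWS is JSON, a list of rows, each a list of 4 numbers: the shift along the world's x, y, z in cm, then the turn about the world's z in degrees. A call has exactly 8 rows; each row is the pose to reach, as a shift and turn from the pose commanded when the call began; what a row does not reach only later rows make up. A row lasts 1/8 s, in which the tool goes at most 62.5 mm and 10.7 degrees, less where a joint would pass 70% of its speed; a pose out of reach is approached as far as the arm can. A call with a gripper value outside its range is refused whole. OPENING is the finger opening in cm, from 0 to 8.54, set as the call begins (- or left out, the last holds). The fingers move at their own pace and stop on an object; FORCE is the grip in N (left out, the last holds). Time passes only in rows, so rows that repeat a pose let the fingers close, or fill a call up. It gives the time, the measured TCP pose, the force, the opening and the grip force at its end, in the units of the state.
- bot.get_obs(): the state, without advancing time (a new reading comes with each control period).
- bot.camera(name): name is "scene" or "side" or "wrist"; returns a dict with "img" (400x640x3 uint8, red, green, blue), "fovy" (degrees; the focal length in pixels is half the picture's height over the tangent of half this angle, whatever the lens; pixels are square), "cx", "cy" (the principal point, pixels), "R" (3x3) and "t" (3): a world point X has camera coordinates R X + t; the wrist camera has in their place "mount" (4x4, takes a point from camera to tool coordinates, whose origin is the TCP and whose axes are the flange's). Camera axes: x right, y down, z forward; pixel columns grow to the right and rows downward; lengths in m; the calibration is good to about 2 mm. A picture is of the moment at which its call begins: read the wrist's pose just before it. There is no depth.
- bot.job_done(): hands the job in; it is judged then, once.
Trained networks look in a picture, given as the dict that the camera call returned (one of the last four; its "shot" number tells which), for a name from the list of things; names that differ only in an ending like _2 or _b are one class to them, and where a whole thing is asked for, a point or a joint stands for the part that bears it (a point fixed in the world has none). Each returns a list of dicts, best first, with "score" (0 to 1); they miss things now and then, are a little off and sometimes report something else, mostly with a low value. They report only what shows in the picture. A call takes as long as a camera call. They do not tell look-alikes from the thing itself.
- bot.find_in(thing, picture): "point" ([column, row] in pixels, amid what is visible of it).
- bot.landmark_of(thing, picture): "point" ([column, row] in pixels: a listed point, or the origin of a listed thing).
The state is a dict: "time": time; "q": joint angles; "qd": joint speeds; "joint_efforts": joint torques, N m; "ee_pos": TCP position; "tcp_rot": TCP orientation; "wrist_force": force on the tool from outside, world axes, zero at the start; "torque": the same for the moment, N m; "opening": finger opening in m; "grasp_force": force on a finger pad.
Only numpy, scipy, OpenCV 4.12 (cv2) and the standard library are available. Lean on these libraries where they do the work, as an engineer would, in place of code of your own. Each camera call takes 0.05 s, during which the arm holds its last target. There are 200 camera calls.

### The job

The dust extractor's filter is due for rinsing: with the pull hook, hooked inside the near rim of the white rinse tub towards the far edge of the bench, draw the tub forward until it stands in the middle of the black drip mat, then lay the hook back down on the bench clear of the tub. Next squeeze the filter cartridge's two sprung catches together and lift the cartridge out of the extractor. Set it down gently, upright, on the floor of the tub and let go, leaving the jar, can and bowl where they are.

Things in the scene. Friction and masses are not known exactly. Their poses are not given: they have to be found in the camera images.
- hook: Pull hook, loose, 130 g, on the bench, hook end (+x) away from the robot. Flat-sided light wood handle 100 long (its x) x 26 wide (y) x 36 high (z), standing steadily on its underside; origin at the centre of that underside. Balances some 25 mm from the origin towards the hook. Hold it by the handle from above, fingers across the 26 mm.
- hook_tip (a point): Lower end of the hook, at (128, 0, 22) mm in the hook's frame. A 6 mm steel rod rises from the handle's +x end (z 22) in a swan neck to a level stretch (x 90 to 121, centre line z = 75), then bends straight down at x = 128 to this tip.
- tub: White plastic rinse tub, open at the top, loose, about 0.45 kg (varies), towards the far edge of the bench. Outside 140 (its x) x 210 (its y) x 60 high, walls and floor 4 thick, a lip 6 wide round the outside of the rim. Origin at the centre of its underside, inner floor at z = 4; the near wall is its -x side (inner face x = -66). It slides with ordinary friction.
- tub_near_rim (a point): Middle of the top of the tub's near wall, at (-68, 0, 60) mm in the tub's frame.
- mat: Black ribbed drip mat, fixed, 240 (its x) x 320 (its y) mm, 1 mm thick, nothing catches on it. Origin at its centre on the bench. It lies to one side of the robot's centre line, the extractor to the other (left or right varies). The tub starts 185 to 220 mm beyond its centre.
- extractor: Bench dust extractor, fixed white sheet-metal box 190 (its x, from -60 to +130) x 200 (its y) x 130 high. Origin on its underside, straight below the centre of the filter bay; front with inlet louvres faces the robot (-x). The bay opens in its flat top, 70 (x) x 116 (y), centred at x = y = 0; the top plate round it is 5 mm thick.
- cartridge: Grey filter cartridge, loose, about 0.3 kg (varies), snapped into the extractor's bay. Body 66 (its x) x 110 (its y) x 74 deep; cap 66 x 136, top at z = 80, underside at z = 75 resting on the extractor's top. Origin at the centre of its underside, 55 mm above the extractor's underside while snapped in, axes parallel to the extractor's. Must rise 75 mm to be clear of the bay.
- catches (a point): Point midway between the cartridge's two sprung catches, at (0, 0, 100) mm in its frame. They are upright leaves on its -x and +x sides, 30 wide (y) x 5 thick, outer faces 62 apart, from the cap (z = 80) up to z = 115. A barb on each, below the cap, is caught under the extractor's top plate. Squeeze the leaves together along x: the barbs come free and the same grip lifts the cartridge.
- catch_near (a joint): Inward travel of the catch on the cartridge's -x side (m): 0 sprung out, 0.009 at its stop (both in: 44 mm over the outer faces); the barb is free from about 0.007. Spring 2 N at rest, 8 N fully in.
- catch_far (a joint): The same for the catch on the cartridge's +x side.
- jar: Bystander: underglaze jar with a white lid, 54 mm across, 75 high, about on the centre line between the two sides. Origin at the centre of its underside.
- can: Bystander: plain metal drink can, 66 mm across, 115 high, farther back on the centre line. Origin at the centre of its underside.
- bowl: Bystander: pinkish clay bowl, 110 mm across, 42 high, behind the extractor. Origin at the centre of its underside.
Not all that is in view belongs to the job. Several things look just like the hook: the one meant starts nearest to the robot's base.

How it is judged:
By the outcome, as a careful person would: the job done as asked, in the order asked, and still so for the second after the job is handed in, with the robot touching nothing.
It also fails if it takes over 61 s, if anything falls off the work surface, if the arm or the gripper's body presses on something with over 40 N, if the wrist force passes 120 N, or if a joint passes its speed limit or range.

## Working session

There is one attempt and no reset: what is moved stays moved. The work goes in short steps, Python scripts to look and compute and a shell command to move; the robot and the scene stay as the last step left them, time stands still between calls to the robot, and variables do not carry over. Pictures are saved under pics/ and viewed, at most 12 in all, crops included, and the job is handed in when it is done.

```bash
mkdir -p pics; cat > h.py <<'E'
import numpy as np, cv2
from workcell import bot
from scipy.spatial.transform import Rotation as Ro
def K(p): 
    f=200/np.tan(np.radians(p["fovy"])/2); return f
def ray(p,uv,pose=None):
    d=np.array([(uv[0]-p["cx"])/K(p),(uv[1]-p["cy"])/K(p),1.])
    if "R" in p and p["R"] is not None and "mount" not in p:
        R=np.array(p["R"]);t=np.array(p["t"]); return -R.T@t, R.T@d
    M=np.array(p["mount"]); e,r=pose
    W=Ro.from_euler('xyz',r,degrees=True).as_matrix()
    return W@M[:3,3]+e, W@M[:3,:3]@d
def atz(p,uv,z,pose=None):
    o,d=ray(p,uv,pose); return o+d*(z-o[2])/d[2]
def pose():
    s=bot.get_obs(); return np.array(s["ee_pos"]),s["tcp_rot"]
def save(p,n,crop=None,k=1):
    im=p["img"][...,::-1]
    if crop: a,b,c,d=crop; im=im[b:d,a:c]
    cv2.imwrite("pics/"+n,cv2.resize(im,None,fx=k,fy=k,interpolation=cv2.INTER_CUBIC))
Z={'hook':0,'hook_tip':.022,'tub':0,'tub_near_rim':.06,'mat':0,'extractor':0,'cartridge':.055,'catches':.155,'jar':0,'can':0,'bowl':0}
def report(p,names,ps=None,Zo={}):
    for n in names:
        for f in (bot.landmark_of,bot.find_in):
            for r in f(n,p)[:5]:
                if r["score"]>.25:
                    z={**Z,**Zo}[n]; print(n,f.__name__[:4],np.round(r["point"]),round(r["score"],2),np.round(atz(p,r["point"],z,ps)[:2],3))
E
python3 - <<'E'
from h import *
print(bot.nose_length,bot.get_obs())
for c in("scene","side"):
    p=bot.camera(c); save(p,c+"0.png"); print(c,np.round(ray(p,(320,200))[0],2)); report(p,Z)
E
```

```text
0.008 {'time': 0.0, 'q': array([7.72341256e+01, 5.01105030e+00, 1.00343198e+01, 9.50982337e+01,
       6.38915308e-04, 9.00011531e+01]), 'qd': array([-0.0114678 ,  0.00954895, -0.00396414,  0.02656386, -0.12992373,
        0.02255145]), 'joint_efforts': array([ 4.66474303e-04, -5.20382345e+01,  4.64808583e+01,  1.61032670e-02,
       -3.94711174e-05, -1.21001843e-06]), 'ee_pos': array([0.12148282, 0.5362006 , 0.23858233]), 'tcp_rot': array([-1.79925036e+02, -6.37406028e-04,  1.67232972e+02]), 'wrist_force': array([-0.06155789, -0.2598317 ,  0.13393716]), 'torque': array([ 0.0017582 ,  0.00279653, -0.03000647]), 'grasp_force': 0.0, 'opening': 0.08555884789363827}
scene [1.1  0.64 1.47]
hook call [439. 272.] 0.9 [0.376 0.475]
hook call [340. 191.] 0.56 [ 0.443 -0.005]
hook call [279. 110.] 0.54 [ 0.392 -0.507]
hook call [279. 105.] 0.69 [ 0.378 -0.531]
hook call [344. 191.] 0.49 [0.43  0.005]
hook_tip call [481. 276.] 0.88 [0.275 0.58 ]
hook_tip call [318. 203.] 0.72 [ 0.556 -0.005]
hook_tip call [304. 114.] 0.57 [ 0.33  -0.406]
hook_tip call [279. 108.] 0.73 [ 0.395 -0.501]
hook_tip c
[... 1722 characters left out ...]
0.221]
mat call [268. 196.] 0.68 [0.526 0.205]
extractor call [348. 264.] 0.85 [ 0.536 -0.205]
extractor call [355. 254.] 0.9 [ 0.58  -0.194]
cartridge call [353. 255.] 0.88 [ 0.541 -0.215]
cartridge call [353. 242.] 0.8 [ 0.58  -0.181]
catches call [353. 233.] 0.89 [ 0.543 -0.204]
catches call [353. 239.] 0.57 [ 0.528 -0.22 ]
jar call [337. 204.] 0.75 [0.688 0.001]
jar call [350. 255.] 0.61 [ 0.563 -0.187]
jar call [336. 199.] 0.81 [0.701 0.022]
can call [356. 192.] 0.58 [ 0.782 -0.005]
can call [359. 181.] 0.55 [0.832 0.03 ]
bowl call [386. 229.] 0.52 [ 0.735 -0.196]
bowl call [267. 191.] 0.29 [0.537 0.225]
bowl call [393. 217.] 0.63 [ 0.794 -0.175]
bowl call [358. 180.] 0.33 [0.836 0.038]
```

View images.

```bash
python3 - <<'E'
from h import *
p=bot.camera("scene"); save(p,"a.png",(230,90,500,300),2.9)
p=bot.camera("side"); save(p,"b.png",(140,130,440,380),2.4)
E
```

```text
(no output)
```

View pics/a.png

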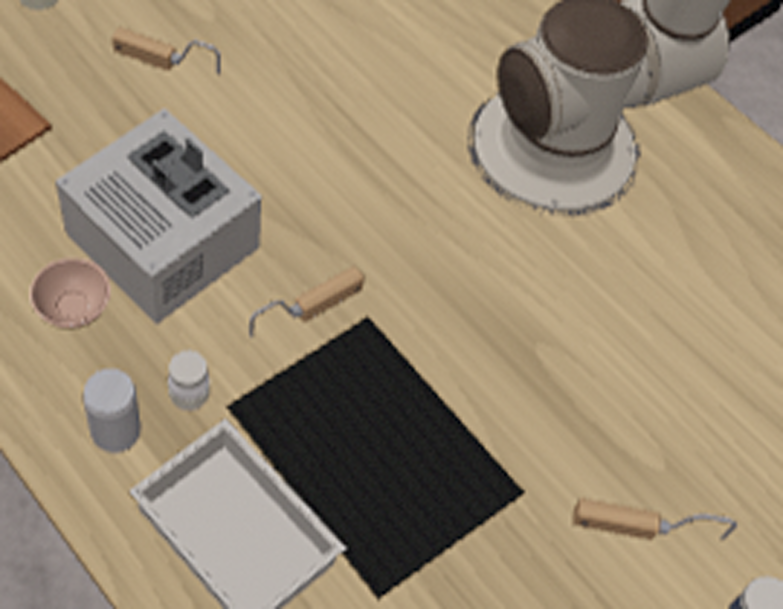

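View pics/b.png

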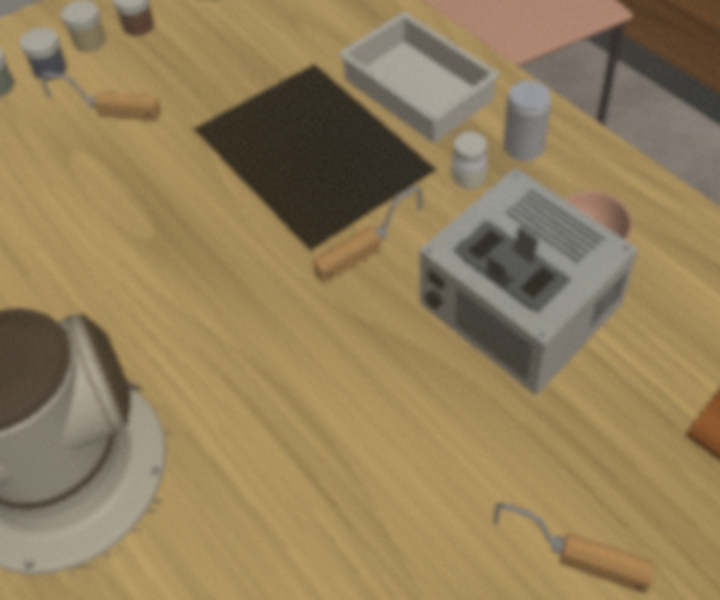

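The hooks in the scene picture are A (439,272), B (340,191) and C (279,108). In both enlarged crops B lies alone between the extractor and the mat, with its hook end away from the robot. B is 0.445 m from the base, against 0.61 m for A and 0.64 m for C, so B is the one meant.

```bash
cat >> h.py <<'E'
def matpose(p,mask=None):
    g=p["img"].max(2)<60
    n,l,st,c=cv2.connectedComponentsWithStats(g.astype(np.uint8))
    out=[]
    for i in range(1,n):
        if st[i,4]>1500:
            ys,xs=np.where(l==i)
            w=np.array([atz(p,(x,y),.001)[:2] for x,y in zip(xs,ys)]).astype(np.float32)
            out.append(cv2.minAreaRect(w*1000))
    return out
def hookpose(p,c,ps=None,r=45,z=.036):
    im=cv2.cvtColor(p["img"],cv2.COLOR_RGB2HSV); return im
E
python3 - <<'E'
from h import *
for c in("scene","side"):
    p=bot.camera(c); print(c,matpose(p))
    # refined hook handle by two-plane look: sample tip and origin, again
    report(p,['hook','hook_tip','tub','tub_near_rim','catches'])
E
python3 -m inch '[[4,-5,0,-10.5],[8,-10,0,-21],[12,-16,0,-31.5],[15,-22,0,-42],[18,-28,0,-52.5],[20,-34,0,-63],[22,-40,0,-73.5],[24,-46,0,-84]]'
```

```text
scene [((781.1954956054688, -1301.9710693359375), (913.6896362304688, 78.38634490966797), 81.78669738769531), ((538.189453125, 216.95501708984375), (316.6855773925781, 236.31884765625), 88.6972885131836)]
hook call [441. 270.] 0.89 [0.363 0.474]
hook call [341. 191.] 0.63 [ 0.441 -0.003]
hook call [279. 108.] 0.61 [ 0.386 -0.519]
hook call [312. 275.] 0.46 [0.747 0.208]
hook call [281. 107.] 0.76 [ 0.377 -0.515]
hook call [443. 270.] 0.59 [0.356 0.479]
hook call [342. 191.] 0.58 [ 0.436 -0.002]
hook_tip call [478. 278.] 0.64 [0.289 0.576]
hook_tip call [303. 117.] 0.62 [ 0.342 -0.393]
hook_tip call [318. 204.] 0.51 [ 0.559 -0.   ]
hook_tip call [280. 108.] 0.82 [ 0.393 -0.494]
hook_tip call [444. 269.] 0.82 [0.361 0.482]
hook_tip call [344. 191.] 0.71 [0.439 0.012]
tub call [309. 273.] 0.73 [0.751 0.197]
tub call [312. 270.] 0.84 [0.737 0.192]
tub call [264. 234.] 0.34 [ 0.796 -0.032]
tub call [254. 190.] 0.32 [ 0.718 -0.214]
tub_near_rim call [326. 255.] 0.6 [0.679 0.198]
tub_near_rim call [309. 270.] 0.9 [0.758 0.205]
tub_near_rim call [293. 147.] 0.54 [ 0.492 -0.261]
catches call 
[... 413 characters left out ...]
170.] 0.7 [0.374 0.525]
hook_tip call [314. 215.] 0.9 [0.577 0.008]
hook_tip call [347. 349.] 0.82 [ 0.333 -0.402]
hook_tip call [162. 172.] 0.74 [0.286 0.561]
hook_tip call [394. 365.] 0.97 [ 0.394 -0.515]
hook_tip call [287. 233.] 0.86 [0.457 0.009]
hook_tip call [190. 173.] 0.59 [0.363 0.481]
tub call [316. 167.] 0.73 [0.764 0.199]
tub call [315. 158.] 0.7 [0.795 0.242]
tub_near_rim call [300. 163.] 0.71 [0.689 0.213]
tub_near_rim call [313. 159.] 0.93 [0.742 0.195]
catches call [352. 233.] 0.85 [ 0.544 -0.202]
catches call [352. 240.] 0.91 [ 0.525 -0.218]
time: 4.5
ee_pos: [0.3542, 0.0971, 0.2396]
tcp_rot: [179.9, -0.0, 82.9]
wrist_force: [1.3, 0.7, -0.5]
opening: 0.0852
grasp_force: 0.0
```

```bash
python3 -m inch '[[2,-2,-1,-10.5],[4,-4,-2,-21],[6,-6,-3,-31.5],[8.3,-7.3,-4,-42],[8.3,-7.3,-6,-52.5],[8.3,-7.3,-8,-63],[8.3,-7.3,-9,-73.5],[8.3,-7.3,-9,-82]]'
python3 - <<'E'
from h import *
ps=pose(); p=bot.camera("wrist"); save(p,"w1.png"); print(np.round(p["mount"],3),ps)
for n in('hook','hook_tip'):
    for r in bot.landmark_of(n,p): print(n,np.round(r["point"]),r["score"],atz(p,r["point"],Z[n],ps))
E
```

```text
time: 5.5
ee_pos: [0.4368, 0.0164, 0.1484]
tcp_rot: [-179.6, 0.1, 1.9]
wrist_force: [0.2, 0.1, 1.1]
opening: 0.0856
grasp_force: 0.0
[[ 0.    -0.96  -0.281  0.07 ]
 [ 1.     0.001 -0.002 -0.   ]
 [ 0.002 -0.281  0.96  -0.134]
 [ 0.     0.     0.     1.   ]] (array([0.43680036, 0.01644294, 0.1484029 ]), array([-1.79570951e+02,  7.86341177e-02,  1.86420136e+00]))
hook [328. 181.] 0.96 [ 4.40499314e-01  1.04378708e-02 -5.55111512e-17]
```

View pics/w1.png

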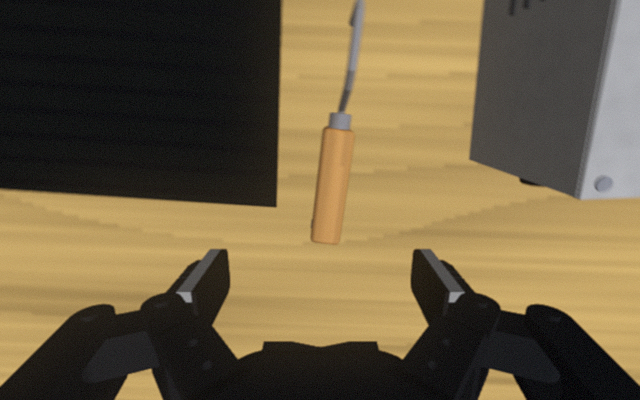

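The wrist view shows hook B's handle top, from its near end at about (326,242) to its far end at about (341,127). The mat's near right corner is at (277,207), and the extractor is at the upper right.

```bash
python3 - <<'E'
from h import *
ps=(np.array([0.43680036, 0.01644294, 0.1484029 ]),[-1.79570951e+02,  7.86341177e-02,  1.86420136e+00])
p=bot.camera("wrist")
im=cv2.cvtColor(p["img"],cv2.COLOR_RGB2HSV).astype(int)
m=((im[...,0]<18)&(im[...,1]>115)).astype(np.uint8); m[250:]=0;m[:115]=0;m[:,:290]=0;m[:,380:]=0
ys,xs=np.where(m); print(len(xs),xs.min(),xs.max(),ys.min(),ys.max(), cv2.minAreaRect(np.stack([xs,ys],1).astype(np.float32)))
a=[]
for r in (140,170,200,230):
    x=np.where(m[r])[0]; print(r,x.min(),x.max(), atz(p,(x.min(),r),.036,ps)[:2],atz(p,(x.max(),r),.036,ps)[:2])
print(atz(p,(326,242),.036,ps),atz(p,(341,127),.036,ps),atz(p,(359,10),.06,ps))
print('mat',atz(p,(277,207),.001,ps),atz(p,(0,189),.001,ps),atz(p,(281,0),.001,ps))
E
```

```text
3375 310 352 127 244 ((329.9209899902344, 186.2722930908203), (31.989891052246094, 116.27591705322266), 7.431407928466797)
140 321 352 [0.48197466 0.01841231] [ 0.48279822 -0.00609813]
170 318 347 [0.45778009 0.02004137] [ 0.4585934  -0.00353333]
200 314 343 [0.43215899 0.02260169] [ 0.43301893 -0.00165599]
230 311 339 [0.40504441 0.02445219] [4.05923734e-01 3.32973634e-04]
[0.39426279 0.01109529 0.036     ] [0.49253932 0.00311613 0.036     ] [ 0.5672242  -0.00314579  0.06      ]
mat [0.41322463 0.05873899 0.001     ] [0.42188124 0.32352483 0.001     ] [0.5883534 0.0543399 0.001    ]
```

```bash
python3 - <<'E'
from h import *
print(pose(),bot.get_obs()["time"],bot.get_obs()["qd"])
E
```

```text
(array([0.43734065, 0.01621595, 0.14946475]), array([-1.79585790e+02, -1.70694196e-02,  1.88077170e+00])) 5.7 [ 0.51690557  0.04126576  0.07070257 -0.02865175 -0.0878253   0.2202044 ]
```

```bash
python3 -m inch '[[1.1,-0.8,-2,-6.4],[1.1,-0.8,-5,-6.4],[1.1,-0.8,-8,-6.4],[1.1,-0.8,-10.5,-6.4],[1.1,-0.8,-12.5,-6.4],[1.1,-0.8,-13.5,-6.4],[1.1,-0.8,-13.5,-6.4],[1.1,-0.8,-13.5,-6.4]]'
python3 -m inch '[[0,0,0,0],[0,0,0,0],[0,0,0,0],[0,0,0,0],[0,0,2,0],[0,0,5,0],[0,0,8,0],[0,0,9,0]]' 2.0 50
```

```text
time: 6.7
ee_pos: [0.4476, -0.0153, 0.0152]
tcp_rot: [-178.6, -0.1, -2.8]
wrist_force: [-0.2, -0.3, -0.1]
opening: 0.0854
grasp_force: 0.0
time: 7.7
ee_pos: [0.4477, -0.0155, 0.1055]
tcp_rot: [-178.6, -0.1, -2.8]
wrist_force: [0.4, 0.0, -2.0]
opening: 0.0252
grasp_force: 49.3
```

```bash
python3 - <<'E'
from h import *
s=bot.get_obs();print(s["q"],s["ee_pos"],s["tcp_rot"],s["joint_efforts"])
p=bot.camera("wrist"); save(p,"w2.png")
E
```

```text
[ -2.85282509  -9.68010713 -18.88868295  80.70716913   1.40469375
 179.94364275] [ 0.44765462 -0.01550887  0.10551402] [-1.78595390e+02 -8.56365517e-02 -2.79648471e+00] [ 7.11783097e-03 -3.76894104e+01  4.81305635e+01  1.51247615e-01
  8.94020987e-02 -5.28579021e-04]
```

View pics/w2.png

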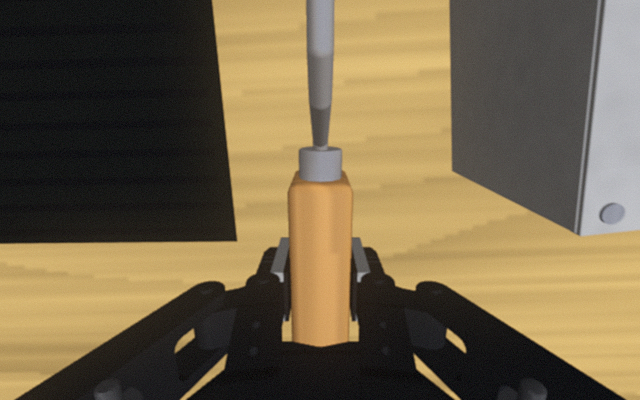

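The hook is held straight in the jaws. However, q6 is at its 180° limit, so I'll pull with the hook yawed about 25°, which keeps the wrist in range.

```bash
python3 -m inch '[[0,2,2,6],[2,5,3,12],[4,8,3,18],[7,11,3,24],[10,14,3,29],[12,16,3,29],[13,16.5,3,29],[13,16.5,3,29]]'
python3 - <<'E'
from h import *
s=bot.get_obs();print(s["q"],s["ee_pos"],s["tcp_rot"])
ps=pose();p=bot.camera("wrist"); save(p,"w3.png")
for r in bot.landmark_of('tub_near_rim',p): print(np.round(r["point"]),r["score"],atz(p,r["point"],.06,ps))
for r in bot.landmark_of('tub',p): print(np.round(r["point"]),r["score"],atz(p,r["point"],.0,ps))
E
```

```text
time: 8.75
ee_pos: [0.5768, 0.1493, 0.133]
tcp_rot: [-178.6, 0.1, 26.2]
wrist_force: [0.2, 0.4, -1.0]
opening: 0.0253
grasp_force: 49.4
[ 13.87481948  10.87387109   4.87583242  84.43412076   1.37367002
 167.65972885] [0.57682902 0.14932178 0.13303929] [-1.78565722e+02  1.28630500e-01  2.62115199e+01]
[322.  23.] 0.68 [0.68275006 0.20319779 0.06      ]
```

View pics/w3.png

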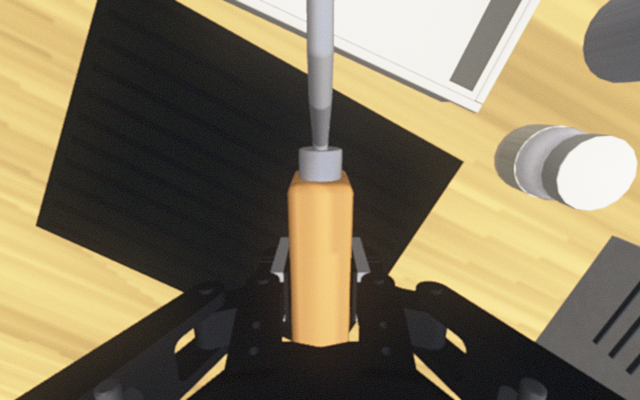

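The tub's near lip runs from the corner at (477,110) to (236,0), with the near rim's middle under the rod at about (322,23). Visible mat corners are (462,160) and (38,225).

```bash
python3 - <<'E'
from h import *
ps=(np.array([0.57682902,0.14932178,0.13303929]),[-178.565722,0.12863,26.2115])
p=bot.camera("wrist")
for n,uv,z in(("lipcorner",(477,110),.06),("lip",(236,0),.06),("matFR",(462,160),.001),("matNL?",(38,225),.001),("matFedge",(290,68),.001),("matFL",(97,0),.001)):
    print(n,np.round(atz(p,uv,z,ps),4))
E
```

```text
lipcorner [0.6816 0.092  0.06  ]
lip [0.6715 0.2547 0.06  ]
matFR [0.6529 0.0554 0.001 ]
matNL? [0.4231 0.3775 0.001 ]
matFedge [0.6545 0.2193 0.001 ]
matFL [0.6332 0.3738 0.001 ]
```

```bash
python3 -m inch '[[1.5,0,0,0],[2.4,0,-1,0],[2.4,0,-4,0],[2.4,0,-7,0],[2.4,0,-9.5,0],[2.4,0,-11.2,0],[2.4,0,-11.2,0],[1.5,0,-11.2,0]]'
python3 -m inch '[[-0.7,0,0,0],[-1.5,0.1,0,0],[-3,0.2,0,0],[-4.5,0.3,0,0],[-6,0.3,0,0],[-7.5,0.4,0,0],[-9,0.4,0,0],[-10.5,0.5,0,0]]'
```

```text
time: 9.95
ee_pos: [0.5925, 0.1497, 0.0232]
tcp_rot: [-178.6, -0.1, 26.2]
wrist_force: [0.7, -0.4, -0.4]
opening: 0.0254
grasp_force: 49.5
time: 10.95
ee_pos: [0.4867, 0.1548, 0.0228]
tcp_rot: [-178.6, -0.1, 26.2]
wrist_force: [4.9, -0.2, 0.4]
opening: 0.0253
grasp_force: 49.7
```

```bash
python3 -m inch '[[-1.5,0.1,0,0],[-3.3,0.2,0,0],[-5.1,0.3,0,0],[-6.9,0.4,0,0],[-8.7,0.5,0,0],[-10.3,0.55,0,0],[-11.2,0.6,0,0],[-11.5,0.6,0,0]]'
cat >> h.py <<'E'
def whiterim(p,name):
    pass
E
python3 - <<'E'
from h import *
ps=pose();print(ps)
p=bot.camera("scene"); save(p,"s4.png",(280,160,480,320),4)
for r in bot.landmark_of('tub_near_rim',p)[:1]+bot.landmark_of('tub',p)[:1]: print(np.round(r["point"]),r["score"],atz(p,r["point"],.06,ps),atz(p,r["point"],0,ps))
E
```

```text
time: 11.95
ee_pos: [0.3716, 0.1607, 0.0222]
tcp_rot: [-178.6, 0.0, 26.2]
wrist_force: [4.4, -0.4, -1.1]
opening: 0.025
grasp_force: 49.6
(array([0.37155907, 0.16067619, 0.02221607]), array([-1.78581749e+02,  1.46243826e-02,  2.62322322e+01]))
[372. 228.] 0.64 [0.47923241 0.2143599  0.06      ] [0.45297283 0.19609206 0.        ]
[353. 240.] 0.65 [0.56315664 0.20840126 0.06      ] [0.54047138 0.18987964 0.        ]
```

View pics/s4.png

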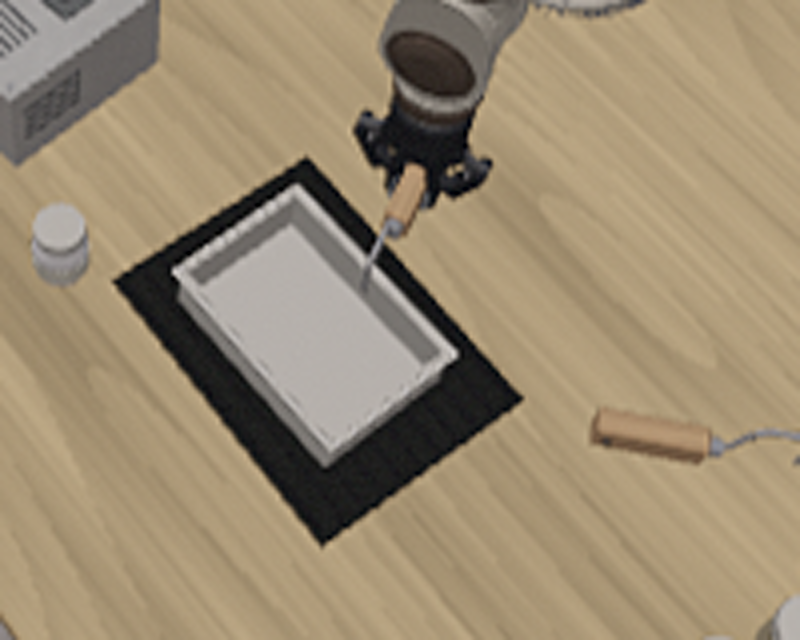

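The tub now stands on the mat. Rim corners in the crop are (297,185), (175,270), (326,458) and (458,353), and mat corners are (308,158), (115,282), (323,545) and (522,398).

```bash
python3 - <<'E'
from h import *
p=bot.camera("scene")
for nm,z,c in(("tub",.06,[(297,185),(175,270),(326,458),(458,353)]),("mat",.001,[(308,158),(115,282),(323,545),(522,398)])):
    w=np.array([atz(p,(280+a/4-.4,160+b/4-.4),z)[:2] for a,b in c]); print(nm,np.round(w,3).tolist(),w.mean(0), cv2.minAreaRect((w*1000).astype(np.float32)))
E
```

```text
tub [[0.47, 0.103], [0.618, 0.104], [0.625, 0.326], [0.466, 0.322]] [0.54488913 0.21361473] ((547.7228393554688, 213.78695678710938), (158.75982666015625, 221.35845947265625), 1.042351484298706)
mat [[0.416, 0.063], [0.651, 0.058], [0.66, 0.372], [0.424, 0.377]] [0.53749412 0.21732462] ((537.5757446289062, 217.4500732421875), (315.5159912109375, 236.07994079589844), 88.52360534667969)
```

```bash
python3 -m inch '[[-0.4,0.2,0,0],[-0.8,0.4,0,0],[-0.8,0.4,0,0],[0.3,0.2,0,0],[1.2,0,0,0],[1.2,0,3,0],[1.2,0,6,0],[1.2,0,8,0]]'
python3 -m inch '[[0,-2,0,-5],[0,-5,0,-11],[0,-9,0,-18],[0,-12,0,-25],[-1,-15,0,-26],[-2,-17,-1,-26],[-2,-18,-4,-26],[-2,-18,-6,-26]]'
```

```text
time: 13.15
ee_pos: [0.385, 0.1606, 0.1036]
tcp_rot: [-178.6, -0.0, 26.2]
wrist_force: [0.5, 0.2, -1.7]
opening: 0.0253
grasp_force: 49.4
time: 14.15
ee_pos: [0.3638, -0.0198, 0.0413]
tcp_rot: [-178.6, 0.0, 0.2]
wrist_force: [0.6, 0.8, -0.4]
opening: 0.025
grasp_force: 49.6
```

```bash
python3 -m inch '[[0,0,-1,0],[0,0,-1.8,0],[0,0,-2.2,0],[0,0,-2.5,0],[0,0,-2.6,0],[0,0,-2.6,0],[0,0,-2.6,0],[0,0,-2.6,0]]'
python3 -m inch '[[0,0,0,0],[0,0,0,0],[0,0,0,0],[0,0,3,0],[0,0,8,0],[0,-2,13,10],[0,-4,18,20],[0,-6,22,30]]' 8.5
```

```text
time: 15.15
ee_pos: [0.3642, -0.0193, 0.0164]
tcp_rot: [-178.6, 0.0, 0.2]
wrist_force: [0.1, 0.2, -1.1]
opening: 0.0254
grasp_force: 49.6
time: 16.15
ee_pos: [0.3642, -0.08, 0.2384]
tcp_rot: [-178.6, -0.1, 30.5]
wrist_force: [-0.7, -0.0, -1.0]
opening: 0.0852
grasp_force: 0.0
```

```bash
python3 -m inch '[[2,-2,2,10],[5,-4,4,20],[8,-6,4,30],[11,-8,4,40],[14,-10,4,50],[17,-12,4,59.5],[17.5,-12,4,59.5],[17.5,-12,4,59.5]]'
python3 - <<'E'
from h import *
ps=pose();print(ps,bot.get_obs()["q"])
p=bot.camera("wrist"); save(p,"w5.png")
report(p,['catches'],ps)
E
```

```text
time: 17.15
ee_pos: [0.5389, -0.1991, 0.276]
tcp_rot: [-178.5, -0.0, 89.6]
wrist_force: [0.1, -0.1, 0.1]
opening: 0.0852
grasp_force: 0.0
(array([ 0.53894718, -0.19908278,  0.27597809]), array([-1.78526100e+02, -7.00237212e-03,  8.95977944e+01])) [-20.03823809  10.96122564  20.85543152 101.28477958  -0.48865355
  70.36980759]
catches call [320. 207.] 0.56 [ 0.534 -0.21 ]
catches call [319. 195.] 0.96 [ 0.533 -0.199]
```

View pics/w5.png

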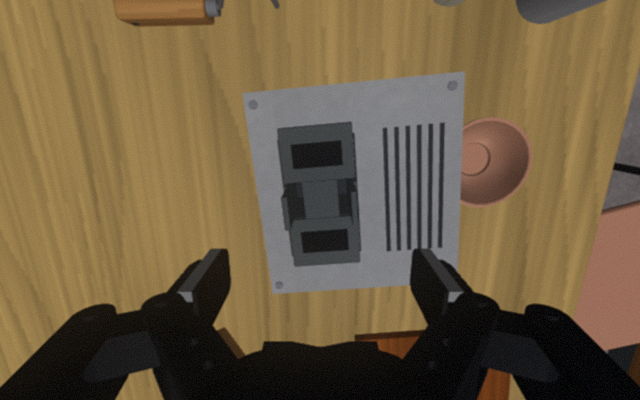

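The extractor top's corners are (245,94), (464,72) and (273,293). The cap's corners are (278,129), (353,122), (360,261) and (294,266), with the leaves at about (287,205) and (352,200).

```bash
python3 - <<'E'
from h import *
ps=(np.array([0.53894718,-0.19908278,0.27597809]),[-178.526,-0.007,89.598])
p=bot.camera("wrist")
w=np.array([atz(p,c,.135,ps)[:2] for c in[(278,129),(353,122),(360,261),(294,266)]]);print(w,w.mean(0),cv2.minAreaRect((w*1000).astype(np.float32)))
w=np.array([atz(p,c,.13,ps)[:2] for c in[(245,94),(464,72),(273,293)]]);print(w,np.degrees(np.arctan2(*(w[1]-w[0])[::-1])),np.degrees(np.arctan2(*(w[0]-w[2])[::-1]))-90)
a=(w[1]+w[2])/2; d=(w[1]-w[0]);d/=np.linalg.norm(d);print("centre from box",a-.035*d)
E
```

```text
[[ 0.49744557 -0.14490482]
 [ 0.56301025 -0.1393066 ]
 [ 0.57298169 -0.27273786]
 [ 0.50746729 -0.27872935]] [ 0.5352262  -0.20891966] ((535.23876953125, -209.01800537109375), (65.7996826171875, 134.88558959960938), 4.282719612121582)
[[ 0.469179   -0.11531553]
 [ 0.6553052  -0.09929737]
 [ 0.48383353 -0.3131173 ]] 4.918797996844926 4.237127715084753
centre from box [ 0.53469826 -0.20920837]
```

```bash
python3 -m inch '[[-0.4,-1,-2,4.8],[-0.4,-1,-5,4.8],[-0.4,-1,-8,4.8],[-0.4,-1,-10,4.8],[-0.4,-1,-11.5,4.8],[-0.4,-1,-12.4,4.8],[-0.4,-1,-12.7,4.8],[-0.4,-1,-12.7,4.8]]'
python3 -m inch '[[0,0,0,0],[0,0,0,0],[0,0,0,0],[0,0,0,0],[0,0,0,0],[0,0,0,0],[0,0,0,0],[0,0,0,0]]' 3.8 50
```

```text
time: 18.35
ee_pos: [0.5352, -0.2094, 0.1497]
tcp_rot: [-178.6, 0.0, 94.5]
wrist_force: [-0.8, -0.1, 0.5]
opening: 0.085
grasp_force: 0.0
time: 19.35
ee_pos: [0.536, -0.2095, 0.1517]
tcp_rot: [-178.8, 0.1, 94.5]
wrist_force: [-1.2, 1.7, 11.8]
opening: 0.0388
grasp_force: 32.5
```

```bash
python3 - <<'E'
from h import *
s=bot.get_obs();print(s["wrist_force"],s["torque"],s["opening"],s["grasp_force"],s["ee_pos"])
p=bot.camera("wrist"); save(p,"w6.png",(180,140,460,340),2.8)
E
```

```text
[-1.23092641  1.68622547 11.77546015] [ 0.20056963 -0.06320085  0.13284419] 0.038757649068624264 32.478893995285034 [ 0.5360283  -0.20951454  0.15171503]
```

View pics/w6.png

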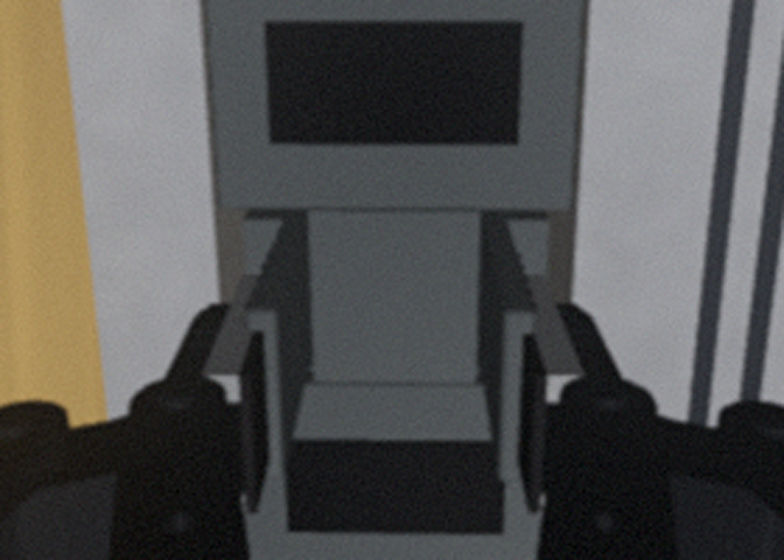

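The pads sit squarely on both leaves, and the leaves are pressed in. I'll lift gently and watch the force.

```bash
python3 -m inch '[[0,0,0.2,0],[0,0,0.4,0],[0,0,0.6,0],[0,0,0.9,0],[0,0,1.2,0],[0,0,1.5,0],[0,0,1.5,0],[0,0,1.5,0]]' - 60
```

```text
time: 20.4
ee_pos: [0.5351, -0.2093, 0.1643]
tcp_rot: [-178.6, 0.0, 94.5]
wrist_force: [0.1, 0.3, -4.0]
opening: 0.0388
grasp_force: 30.7
```

```bash
python3 -m inch '[[0.02,0,0.8,0],[0.04,0,1.8,0],[0.08,0,3,0],[0.1,0,4.2,0],[0.15,0,5.4,0],[0.18,0,6.6,0],[0.2,0,8,0],[0.2,0,9,0]]' 3.6 60
python3 - <<'E'
from h import *
p=bot.camera("side"); save(p,"x7.png",(200,130,460,330),3)
E
```

```text
time: 21.4
ee_pos: [0.5372, -0.2094, 0.2554]
tcp_rot: [-178.6, 0.0, 94.5]
wrist_force: [-0.5, 0.2, -3.9]
opening: 0.0368
grasp_force: 40.7
```

View pics/x7.png

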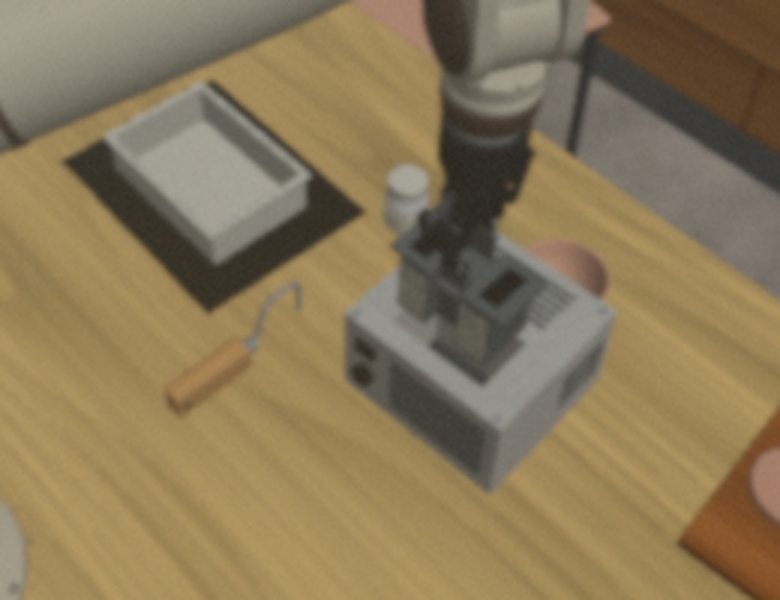

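The cartridge is clear of the bay, the hook stands on the bench away from the tub, and the tub sits on the mat.

```bash
python3 -m inch '[[0,2,1,0],[0,6,1,-1],[0,11,1,-2],[0,17,1,-3],[0,23,1,-4.5],[0,29,1,-4.5],[0,34,1,-4.5],[0,38,1,-4.5]]'
python3 -m inch '[[0.1,2.5,0,0],[0.1,4,-1,0],[0.1,4.4,-4,0],[0.1,4.4,-7,0],[0.1,4.4,-10,0],[0.1,4.4,-11.5,0],[0.1,4.4,-12,0],[0.1,4.4,-12,0]]'
python3 - <<'E'
from h import *
p=bot.camera("scene"); save(p,"s8.png",(280,140,480,300),4)
E
```

```text
time: 22.45
ee_pos: [0.5362, 0.1735, 0.2644]
tcp_rot: [-178.6, 0.0, 90.1]
wrist_force: [1.4, 0.0, -3.9]
opening: 0.0368
grasp_force: 40.8
time: 23.45
ee_pos: [0.5383, 0.2147, 0.1449]
tcp_rot: [-178.6, 0.0, 90.0]
wrist_force: [0.3, 0.8, -4.1]
opening: 0.0369
grasp_force: 40.8
```

View pics/s8.png

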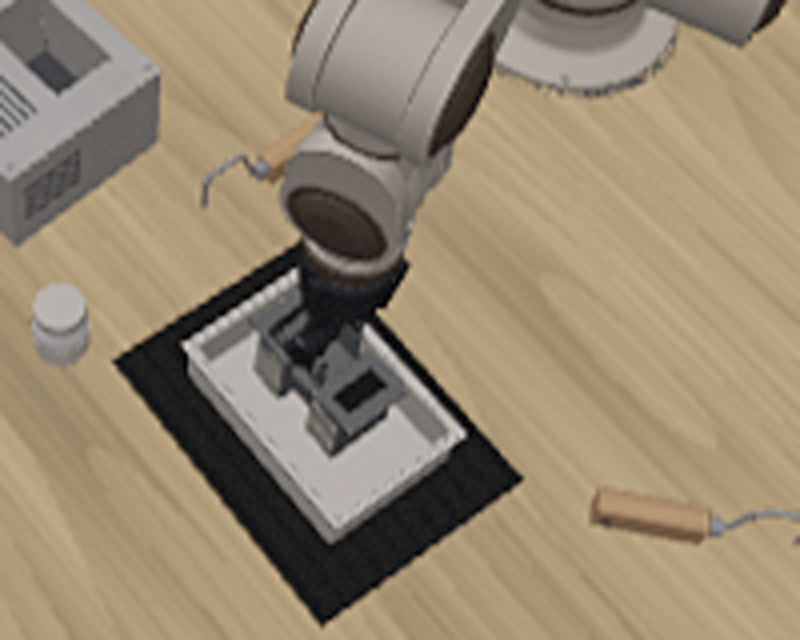

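```bash
python3 -m inch '[[0,0,-1,0],[0,0,-2,0],[0,0,-2.8,0],[0,0,-3.3,0],[0,0,-3.6,0],[0,0,-3.75,0],[0,0,-3.9,0],[0,0,-4.0,0]]'
python3 -m inch '[[0,0,-0.05,0],[0,0,-0.1,0],[0,0,-0.15,0],[0,0,-0.2,0],[0,0,-0.2,0],[0,0,-0.2,0],[0,0,-0.2,0],[0,0,-0.2,0]]'
```

```text
time: 24.5
ee_pos: [0.5381, 0.2147, 0.1044]
tcp_rot: [-178.6, 0.0, 90.0]
wrist_force: [0.0, 0.0, -5.1]
opening: 0.0369
grasp_force: 40.8
time: 25.5
ee_pos: [0.5381, 0.2147, 0.1023]
tcp_rot: [-178.6, 0.0, 90.0]
wrist_force: [0.9, 0.1, -3.3]
opening: 0.0368
grasp_force: 40.8
```

```bash
python3 -m inch '[[0,0,-0.05,0],[0,0,-0.1,0],[0,0,-0.15,0],[0,0,-0.2,0],[0,0,-0.25,0],[0,0,-0.3,0],[0,0,-0.3,0],[0,0,-0.3,0]]'
```

```text
time: 26.5
ee_pos: [0.5381, 0.2148, 0.1013]
tcp_rot: [-178.7, -0.0, 90.0]
wrist_force: [-6.8, -1.4, 13.8]
opening: 0.0368
grasp_force: 43.1
```

```bash
python3 -m inch '[[0,0,0.1,0],[0,0,0.15,0],[0,0,0.15,0],[0,0,0.15,0],[0,0,0.15,0],[0,0,0.15,0],[0,0,0.15,0],[0,0,0.15,0]]'
python3 -m inch '[[0,0,0,0],[0,0,0,0],[0,0,0,0],[0,0,0,0],[0,0,0,0],[0,0,0,0],[0,0,0,0],[0,0,0,0]]' 5.4 20
python3 -m inch '[[0,0,0,0],[0,0,0,0],[0,0,0,0],[0,0,0,0],[0,0,0,0],[0,0,1,0],[0,0,3,0],[0,0,5,0]]' 8.5
```

```text
time: 27.5
ee_pos: [0.5381, 0.2147, 0.1014]
tcp_rot: [-178.6, -0.0, 90.0]
wrist_force: [-4.1, -0.4, 6.8]
opening: 0.0369
grasp_force: 42.3
time: 28.5
ee_pos: [0.5381, 0.2147, 0.1008]
tcp_rot: [-178.6, 0.0, 90.0]
wrist_force: [-0.2, -0.1, -3.0]
opening: 0.0543
grasp_force: 4.3
time: 29.5
ee_pos: [0.5381, 0.2147, 0.1521]
tcp_rot: [-178.6, 0.0, 90.0]
wrist_force: [-0.1, 0.6, -0.0]
opening: 0.0851
grasp_force: 0.0
```

```bash
python3 -m inch '[[0,0,3,0],[0,0,7,0],[0,0,11,0],[0,-3,14,0],[-3,-8,14,0],[-6,-13,14,0],[-8,-18,14,0],[-8,-20,14,0]]'
python3 - <<'E'
from h import *
a=bot.camera("scene");b=bot.camera("side")
im=np.vstack([cv2.resize(a["img"][140:300,240:490],(780,499)),]);
A=cv2.resize(a["img"][150:320,240:500],None,fx=1.55,fy=1.55*1); B=cv2.resize(b["img"][130:300,200:440],None,fx=1.55,fy=1.55)
h=min(A.shape[0],B.shape[0]); o=np.hstack([A[:h],B[:h]])[:, :800]
cv2.imwrite("pics/f.png",o[...,::-1]); print(o.shape,matpose(a)[-1:])
E
```

```text
time: 30.5
ee_pos: [0.4568, 0.0127, 0.2925]
tcp_rot: [-178.7, 0.0, 89.9]
wrist_force: [1.0, -0.3, 1.0]
opening: 0.0852
grasp_force: 0.0
(264, 775, 3) [((537.6648559570312, 216.43731689453125), (315.06396484375, 236.4414520263672), 88.4877700805664)]
```

View pics/f.png

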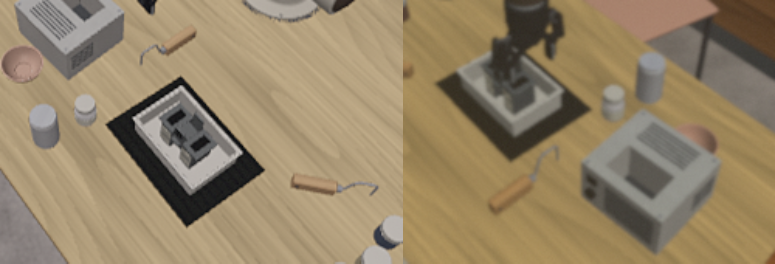

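The cartridge stands upright in the tub at about (188,135) in the left half. The tub is centred on the mat, the hook lies clear of it, and the jar, can and bowl are where they were.

```bash
python3 -c "
from workcell import bot
print(bot.job_done())"
```

```text
the job is handed in; nothing more can be done
None
```

The job is handed in at about 31 s: the tub is within a few millimetres of the mat's centre, the hook lies on the bench clear of it, and the cartridge stands upright in the tub; the hand-in returned no verdict.

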